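# Nest the used beakers in the carrier and hold it clear of the deck

### The arm

A 7-joint arm with a two-finger parallel gripper is mounted at the origin on the work surface. World frame = base frame: x ahead of the robot, y to its left, z up, the work surface at z = 0. Lengths are in m, angles in rad, forces in N, time in s.
With the tool pointing down it reaches from about 0.425 to 0.875 m from the base axis. Payload 9.9 kg.
Tool frame: the origin (TCP) lies between the finger pads; the fingertips stand 17 mm ahead of it and the grasp point (between the pads) lies 2 mm behind it; y points along the fingers, x is the direction in which the jaws open and shut, and the axes are right-handed (so a half turn about y gives the same grasp; the last joint's range is limited). The gripper opens to 85 mm and grips with 20 to 120 N. Pads are 22 mm wide; open, the fingers measure 114 mm over their backs; the gripper's body (76 mm by 85 mm) begins 54 mm behind the grasp point. The pads swing forward as they close: fully open they stand 13 mm farther back than shut.
Start: joints at [-1.299, 0.576, 0.025, 1.437, -0.015, 1.129, -0.057], TCP at [0.235, 0.633, 0.248] pointing down, gripper open.
Joint ranges: [-2.76, 2.76], [-0.34, 2.15], [-1.52, 1.57], [0.19, 2.46], [-1.09, 4.23], [0.17, 1.99], [-2.82, 2.82]. Speed limits (rad/s): [2.22, 2.22, 3.01, 3.01, 3.14, 3.14, 3.14].

### API

Orientations are given as a 3x3 rotation matrix whose columns are the frame's x, y, z axes.
In Python, from bench import env gives the robot as it stands.
- The arm moves only by the shell command python3 -m creep 'ROWS' [OPENING] [FORCE]. ROWS is JSON, a list of rows, each an object with "linear": the shift along the world's x, y, z in mm, a list of three; "yaw": the turn about the world's z in degrees. In form: [{"linear": [x, y, z], "yaw": yaw}, ...]. A call has 1 to 8 rows; each row is the pose to reach, as a shift and turn from the pose commanded when the call began; what a row does not reach only later rows make up. A row lasts 1/10 s, in which the tool goes at most 50 mm and 8.59 degrees, less where a joint would pass 70% of its speed; a pose out of reach is approached as far as the arm can. A call with a gripper value outside its range is refused whole. OPENING is the opening, from -1 (shut) to 1 (fully open), set as the call begins (- or left out, the last holds). The fingers move at their own pace and stop on an object; FORCE is the grip in N (left out, the last holds). Time passes only in rows, so rows that repeat a pose let the fingers close. It gives the time, the measured TCP pose, the force and the opening at its end, in the units of the state.
- env.read_state(): the state, without advancing time (a new reading comes with each control period).
- env.capture(name): name is "scene" or "top" or "wrist"; returns a dict with "frame" (480x640x3 uint8, red, green, blue), "range_z" (480x640 float32, m along the optical axis (not along the pixel's ray), 0 where there is no reading), "camera_matrix" (3x3 intrinsics, pixels), "extrinsics" (4x4, takes a point from world to camera coordinates); the wrist camera has in their place "T_tool_cam" (4x4, takes a point from camera to tool coordinates, whose origin is the TCP and whose axes are the tool frame's). Camera axes: x right, y down, z forward; pixel columns grow to the right and rows downward; lengths in m; the calibration is good to about 2 mm. A picture is of the moment at which its call begins: read the wrist's pose just before it.
- env.finish_job(): hands the job in, once; it reports no verdict.
The state is a dict: "clock": time; "joints": joint angles; "qvel": joint speeds; "joint_torque": joint torques, N m; "position": TCP position; "tcp_rot": TCP orientation; "wrist_force": force on the tool from outside, world axes, zero at the start; "wrist_torque": the same for the moment, N m; "gripper_width": finger opening in m.
Only numpy, scipy, OpenCV 4.12 (cv2) and the standard library are available. Lean on these libraries where they do the work, as an engineer would, in place of code of your own. Each camera call takes 0.05 s, during which the arm holds its last target. There are 200 camera calls.

### The job

Clear the used plastic ware off the cabinet deck: stand the white beaker upright in the empty well of the yellow two-place carrier and the narrow blue cup upright inside the beaker, with the carrier standing on the deck. Then take the carrier by its black handle bar, lift it gently so that its underside is about 10 cm above the deck, and finish while still holding it there, level and still, held by nothing but the gripper on its handle. Keep the amber jar in its well, and leave everything else where it stands.

Things in the scene. Friction and masses are not known exactly. Their poses are not given: they have to be found in the camera images.
- carrier: Loose yellow carrier, 350 g, 250 mm long (its y) by 88 mm (its x), yaw within 0.6 rad of robot-square, on the steel deck (z = 0). Origin: centre of its underside, z up. A 6 mm base bears two round wells at y = +82 and -82 mm, each a ring 78 mm inside, 86 mm outside, rim 40 mm above the underside. Amid them (y = 0) two 12 mm square posts at x = +-32 mm carry the black handle bar.
- empty_well (a point): Centre of the floor of the empty well, at (0, 82, 6) mm in the carrier's frame: where the beaker stands. Axes as the carrier's.
- jar_well (a point): Centre of the floor of the other well, at (0, -82, 6) mm in the carrier's frame; the amber jar stands in it. Axes as the carrier's.
- handle (a point): Centre of the black handle bar, at (0, 0, 150) mm in the carrier's frame. The bar is 100 mm long along the carrier's x, 16 mm thick along its y, 24 mm tall (138 to 162 mm above the underside): grip it across its 16 mm, from above, at its middle, which is close to the loaded carrier's balance point.
- beaker: Loose white plastic beaker, straight round open pot 66 mm outside diameter, 70 mm tall, wall 3 mm, base 4 mm, about 90 g, standing on the deck to the left or right of the carrier. Origin: centre of its underside, z up. In the well its top 36 mm stand above the well's rim.
- cup: Loose narrow blue plastic cup, straight round open tube with a closed bottom, 38 mm outside diameter, 95 mm tall, wall 3 mm, about 50 g, standing on the deck on the other side. Origin: centre of its underside, z up. Stood on the beaker's floor (4 mm thick) its top 29 mm stand above the beaker's rim.
- jar: Loose amber jar with a black lid, 64 mm diameter, 85 mm tall, about 140 g, standing in the carrier's second well. Origin: centre of its underside. It stays there and rides with the carrier.
- bottle: Bystander: clear bottle with a black cap, 90 mm diameter, 190 mm tall, standing far right. Origin: centre of its underside.
- rack: Bystander: blue tube rack, 90 x 170 mm (x, y), 85 mm tall, with capped tubes reaching 117 mm, far left beyond the carrier. Origin: centre of its underside.
- tipbox: Bystander: white box with a grey lid, 90 x 125 mm, 93 mm tall, far right beyond the carrier. Origin: centre of its underside.
- wellplate: Bystander: clear flat well plate, 85 x 127 mm (x, y), 15 mm tall, lying beyond the carrier. Origin: centre of its underside.
- pipette: Bystander: black and white pipette lying along its own y axis on the near left, reaching 70 mm to +y and 150 mm to -y, 25 mm tall. Origin: on its underside.
- stopper: Bystander: black rubber stopper, 24 mm diameter, 20 mm tall, standing on the near right. Origin: centre of its underside.

How it is judged:
On the way:
1. the beaker stands in the empty well and the cup inside the beaker, both let go, with the carrier still standing on the deck (horizontal distance between beaker and empty_well below 0.014 m and z of beaker in the frame of empty_well between -0.006 and 0.008 m and angle between the z axis of beaker and the z axis of carrier, either way round below 0.12 rad and angle between each of beaker, cup's own z axis and vertical below 0.3 rad and horizontal distance between cup and beaker below 0.018 m and z of cup in the frame of beaker between -0.002 and 0.014 m and contact force between the fingers and beaker below 0.2 N and contact force between the fingers and cup below 0.2 N and height (world z) of carrier below 0.006 m and angle between carrier's own z axis and vertical below 0.05 rad), for 0.3 s.
At the end, for the whole second after the job is handed in: The gripper holds the carrier by its handle (within 60 mm), 70 to 140 mm above the deck, tilt under 0.10 rad, still (20 mm/s, 0.15 rad/s), touching no bystander. Beaker on the empty well's floor (14 mm), cup on the beaker's floor (18 mm of centre), jar in its well; fingers off beaker and cup (horizontal distance between beaker and empty_well below 0.014 m and z of beaker in the frame of empty_well between -0.006 and 0.008 m and angle between the z axis of beaker and the z axis of carrier, either way round below 0.12 rad and angle between each of beaker, cup's own z axis and vertical below 0.3 rad and horizontal distance between cup and beaker below 0.018 m and z of cup in the frame of beaker between -0.002 and 0.014 m and horizontal distance between jar and jar_well below 0.014 m and z of jar in the frame of jar_well below 0.012 m and angle between jar's own z axis and vertical below 0.25 rad and contact force between the fingers and beaker below 0.2 N and contact force between the fingers and cup below 0.2 N and height (world z) of carrier between 0.07 and 0.14 m and angle between carrier's own z axis and vertical below 0.1 rad and linear speed of carrier below 0.02 m/s and angular speed of carrier below 0.15 rad/s and contact force between the fingers and carrier above 2 N and distance between the grasp point and handle below 0.06 m and contact force between carrier and bottle below 0.2 N and contact force between carrier and rack below 0.2 N and contact force between carrier and tipbox below 0.2 N and contact force between carrier and wellplate below 0.2 N and contact force between carrier and pipette below 0.2 N and contact force between carrier and stopper below 0.2 N); the arm keeps its last pose, push and grip.
It fails at once if a bystander (bottle, rack, tip box, well plate, pipette or stopper) is pushed more than 20 mm from its place (distance of any of bottle, rack, tipbox, wellplate, pipette, stopper from where it was at the start of the episode above 0.02 m).
It fails at once if the carrier tips more than 0.35 rad (angle between carrier's own z axis and vertical above 0.35 rad).
It fails at once if the jar leaves its well or tips (horizontal distance between jar and jar_well above 0.025 m or z of jar in the frame of jar_well above 0.03 m or angle between jar's own z axis and vertical above 0.45 rad).
It fails at once if the carrier is lifted roughly, faster than 0.5 m/s (linear speed of carrier above 0.5 m/s).
It also fails if it takes over 72 s, if anything falls off the work surface, if the arm or the gripper's body presses on something with over 40 N, if the wrist force passes 120 N, or if a joint passes its speed limit or range.

## Working session

There is one attempt and no reset: what is moved stays moved. The work goes in short steps, Python scripts to look and compute and a shell command to move; the robot and the scene stay as the last step left them, time stands still between calls to the robot, and variables do not carry over. Pictures are saved under pics/ and viewed, about 8 in all and at most 12, crops included, and the job is handed in when it is done.

```bash
mkdir -p pics; ls
cat > h.py <<'E'
import numpy as np, cv2
from bench import env
def cap(n):
    s=env.read_state(); c=env.capture(n); K=c["camera_matrix"]
    if n=="wrist":
        T=np.eye(4);T[:3,:3]=s["tcp_rot"];T[:3,3]=s["position"];W=T@c["T_tool_cam"]
    else: W=np.linalg.inv(c["extrinsics"])
    return c["frame"],c["range_z"],np.array(K),W
def cloud(d,K,W):
    v,u=np.mgrid[:480,:640]; p=np.stack([(u-K[0,2])/K[0,0]*d,(v-K[1,2])/K[1,1]*d,d],-1)
    return p@W[:3,:3].T+W[:3,3]
def save(n,f): cv2.imwrite("pics/"+n,f[:,:,::-1])
E
python3 - <<'E'
from h import *
s=env.read_state();print({k:np.round(v,3).tolist() for k,v in s.items()})
f,d,K,W=cap("top");save("top.png",f);P=cloud(d,K,W);np.savez("top.npz",f=f,P=P,d=d)
print(W.round(3),K.round(0),(d>0).mean())
g,d2,K2,W2=cap("scene");np.savez("scene.npz",f=g,P=cloud(d2,K2,W2),d=d2);save("scene.png",g);print(W2.round(3))
E
```

```text
pics
{'clock': 0.0, 'joints': [-1.299, 0.577, 0.025, 1.438, -0.015, 1.129, -0.057], 'qvel': [0.0, -0.0, -0.0, 0.0, 0.002, 0.002, -0.001], 'joint_torque': [-0.0, -76.575, 2.25, -28.598, 0.015, 0.013, 0.0], 'position': [0.235, 0.632, 0.247], 'tcp_rot': [[0.348, -0.0, -0.937], [0.937, -0.002, 0.348], [-0.002, -1.0, -0.0]], 'wrist_force': [0.474, -0.079, -0.919], 'wrist_torque': [-0.001, -0.015, -0.042], 'gripper_width': 0.085}
[[-0.003 -0.993  0.114  0.41 ]
 [-1.     0.003  0.003 -0.075]
 [-0.003 -0.114 -0.993  1.306]
 [ 0.     0.     0.     1.   ]] [[619.   0. 325.]
 [  0. 619. 237.]
 [  0.   0.   1.]] 0.9961100260416667
[[-0.701  0.399 -0.592  1.315]
 [ 0.713  0.406 -0.572  0.702]
 [ 0.012 -0.823 -0.568  0.878]
 [ 0.     0.     0.     1.   ]]
```

View pics/top.png

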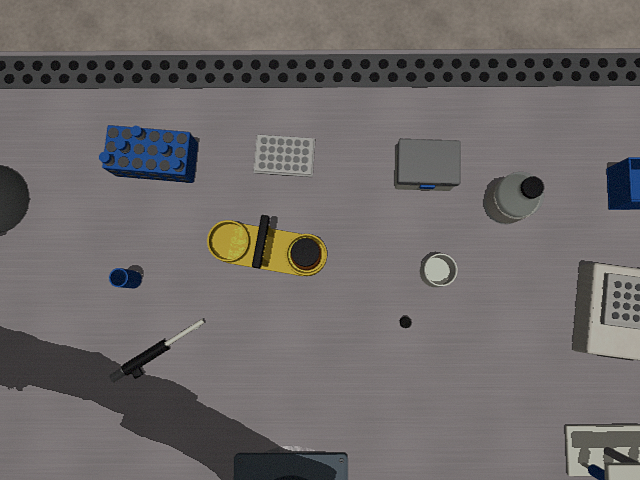

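View pics/scene.png

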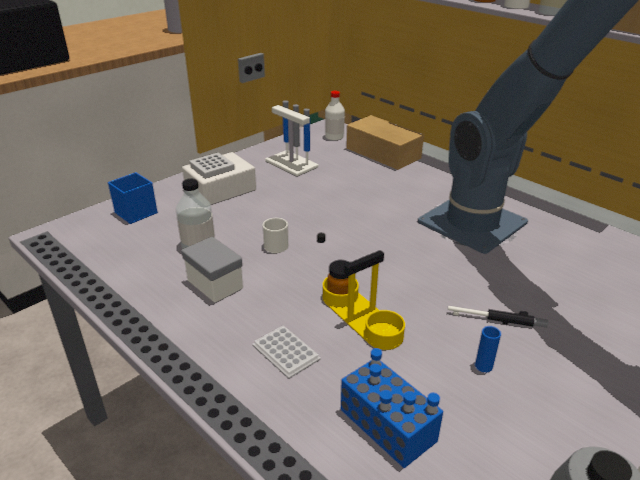

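The top view shows the carrier with its empty well at (229,242), jar at (305,252), handle near (262,241), beaker at (438,268), cup at (125,278), pipette at (150,355) and stopper at (405,322). The scene view agrees with this. Next I measure from the depth.

Run:
```python
from h import *
def circ(p):
    A=np.c_[2*p[:,:2],np.ones(len(p))];x=np.linalg.lstsq(A,(p[:,:2]**2).sum(1),rcond=None)[0]
    return x[:2].round(4),np.sqrt(x[2]+x[0]**2+x[1]**2).round(4),len(p)
for n in("top","scene"):
    z=np.load(n+".npz");f=z["f"];P=z["P"];h=cv2.cvtColor(f,cv2.COLOR_RGB2HSV)
    def reg(c,r,lo,hi,m=True):
        q=(np.hypot(P[...,0]-c[0],P[...,1]-c[1])<r)&(P[...,2]>lo)&(P[...,2]<hi)&m
        return P[q]
    print(n,"deck z",np.median(reg((.4,.1),.05,-.05,.05)[:,2]))
    if n=="top":
        c0={k:P[v,u] for k,(u,v) in dict(beaker=(438,268),cup=(125,278),well=(229,242),jar=(305,252),hand=(262,241),stop=(405,322),bottle=(517,200),tip=(428,160),plate=(285,155),rack=(150,155),pip=(160,348)).items()}
        for k,v in c0.items():print(k,v.round(3))
    print("beaker",circ(reg(c0["beaker"],.06,.064,.078)))
    print("cup",circ(reg(c0["cup"],.06,.088,.1)), circ(reg(c0["cup"],.06,.03,.085)))
    yel=(h[...,0]>18)&(h[...,0]<35)&(h[...,1]>120)
    print("well",circ(reg(c0["well"],.06,.035,.046,yel)))
    print("jarlid",circ(reg(c0["jar"],.05,.082,.1)))
    p=reg(c0["hand"],.09,.155,.172);r=cv2.minAreaRect(p[:,:2].astype(np.float32)*1000);print("bar",r,len(p),p[:,2].mean())
```

```text
top deck z -0.00035879375270919667
beaker [ 0.492 -0.308  0.004]
cup [0.473 0.349 0.008]
well [0.548 0.132 0.007]
jar [ 0.519 -0.032  0.093]
hand [0.534 0.046 0.158]
stop [ 0.38  -0.234  0.023]
bottle [ 0.612 -0.436  0.143]
tip [ 0.702 -0.277  0.094]
plate [0.732 0.014 0.02 ]
rack [0.717 0.282 0.086]
pip [0.329 0.267 0.024]
beaker (array([ 0.4852, -0.3017]), np.float64(0.0313), 169)
cup (array([0.4705, 0.3334]), np.float64(0.0173), 118) (array([0.4705, 0.3326]), np.float64(0.0174), 299)
well (array([0.5483, 0.1296]), np.float64(0.0407), 253)
jarlid (array([ 0.5196, -0.0314]), np.float64(0.0198), 631)
bar ((534.0576171875, 49.38304901123047), (16.573055267333984, 99.4916000366211), 80.06837463378906) 465 0.16132699678336238
scene deck z -0.0012045179462075728
beaker (array([ 0.4856, -0.3028]), np.float64(0.0313), 116)
cup (array([0.4714, 0.3332]), np.float64(0.0175), 129) (array([0.4714, 0.3331]), np.float64(0.0176), 481)
well (array([0.5493, 0.1291]), np.float64(0.0408), 224)
jarlid (array([ 0.5229, -0.0338]), np.float64(0.0201), 238)
bar ((535.156005859375, 48.271080017089844), (19.66380500793457, 99.35527801513672), 79.0173568725586) 265 0.1596882151942507
```

```bash
python3 -m creep '[{"linear":[30,-40,0],"yaw":-8},{"linear":[60,-80,0],"yaw":-16},{"linear":[90,-120,0],"yaw":-24},{"linear":[120,-160,0],"yaw":-32},{"linear":[150,-200,0],"yaw":-40},{"linear":[180,-240,0],"yaw":-48},{"linear":[210,-280,0],"yaw":-56},{"linear":[240,-320,0],"yaw":-64}]' 1 60
python3 -m creep '[{"linear":[5,-45,0],"yaw":-4},{"linear":[10,-90,0],"yaw":-8},{"linear":[15,-135,0],"yaw":-12},{"linear":[20,-180,0],"yaw":-16},{"linear":[20,-225,0],"yaw":-16},{"linear":[20,-270,0],"yaw":-16},{"linear":[15,-315,0],"yaw":-16},{"linear":[15,-360,0],"yaw":-16}]'
python3 -m creep '[{"linear":[0,-45,0],"yaw":0},{"linear":[0,-90,0],"yaw":0},{"linear":[0,-135,0],"yaw":0},{"linear":[0,-180,0],"yaw":0},{"linear":[0,-225,0],"yaw":0},{"linear":[0,-250,0],"yaw":0},{"linear":[0,-255,0],"yaw":0},{"linear":[0,-255,0],"yaw":0}]'
cat > look.py <<'E'
from h import *
import sys
s=env.read_state();f,d,K,W=cap("wrist");save(sys.argv[1],f);P=cloud(d,K,W)
c=np.array([float(a) for a in sys.argv[2:4]]);lo,hi=map(float,sys.argv[4:6])
p=P[(d>0)&(np.hypot(*(P[...,:2]-c).transpose(2,0,1))<.06)&(P[...,2]>lo)&(P[...,2]<hi)]
A=np.c_[2*p[:,:2],np.ones(len(p))];x=np.linalg.lstsq(A,(p[:,:2]**2).sum(1),rcond=None)[0]
r=s["tcp_rot"];print("centre",x[:2].round(4),"r",np.sqrt(x[2]+x[0]**2+x[1]**2).round(4),len(p),"top z",np.percentile(p[:,2],[5,50,95]).round(4))
print("tcp",np.round(s["position"],4),"jaw deg",np.degrees(np.arctan2(r[1][0],r[0][0])).round(1),"delta mm",((x[:2]-np.array(s["position"])[:2])*1000).round(1),"w",s["gripper_width"],"t",s["clock"],"F",np.round(s["wrist_force"],1))
E
python3 look.py w1.png .4854 -.302 .060 .08
```

```text
clock: 0.9
position: [0.4758, 0.3109, 0.2482]
tcp_rot: [[0.996, -0.0, -0.092], [0.092, 0.0, 0.996], [-0.0, -1.0, 0.0]]
wrist_force: [0.9, 1.0, -1.1]
gripper_width: 0.0852
clock: 1.7
position: [0.4892, -0.0489, 0.2482]
tcp_rot: [[0.984, -0.001, 0.18], [-0.18, 0.0, 0.984], [-0.001, -1.0, 0.0]]
wrist_force: [0.9, 0.5, 0.1]
gripper_width: 0.0859
clock: 2.5
position: [0.4897, -0.3027, 0.2478]
tcp_rot: [[0.983, -0.001, 0.182], [-0.182, 0.0, 0.983], [-0.001, -1.0, 0.0]]
wrist_force: [0.3, 0.6, -0.5]
gripper_width: 0.0849
centre [ 0.4834 -0.3014] r 0.031 1313 top z [0.0611 0.0699 0.0715]
tcp [ 0.4897 -0.3027  0.2478] jaw deg -10.5 delta mm [-6.3  1.3] w 0.0849289916850251 t 2.5 F [ 0.3  0.6 -0.5]
```

```bash
python3 -m creep '[{"linear":[-5,1,-45],"yaw":0},{"linear":[-5,1,-90],"yaw":0},{"linear":[-5,1,-130],"yaw":0},{"linear":[-5,1,-160],"yaw":0},{"linear":[-5,1,-180],"yaw":0},{"linear":[-5,1,-192],"yaw":0},{"linear":[-5,1,-192],"yaw":0},{"linear":[-5,1,-192],"yaw":0}]' 1 40
python3 -m creep '[{"linear":[0,0,0],"yaw":0},{"linear":[0,0,0],"yaw":0},{"linear":[0,0,0],"yaw":0},{"linear":[0,0,0],"yaw":0},{"linear":[0,0,0],"yaw":0},{"linear":[0,0,0],"yaw":0},{"linear":[0,0,0],"yaw":0},{"linear":[0,0,0],"yaw":0}]' -1 40
python3 -m creep '[{"linear":[0,0,20],"yaw":0},{"linear":[0,0,50],"yaw":0},{"linear":[0,0,90],"yaw":0},{"linear":[0,0,130],"yaw":0},{"linear":[0,0,170],"yaw":0},{"linear":[0,0,190],"yaw":0},{"linear":[0,0,200],"yaw":0},{"linear":[0,0,200],"yaw":0}]'
python3 - <<'E'
from h import *
f,d,K,W=cap("wrist");save("w2.png",f)
E
```

```text
clock: 3.35
position: [0.4857, -0.3008, 0.0571]
tcp_rot: [[0.984, 0.001, 0.179], [-0.179, -0.0, 0.984], [0.001, -1.0, 0.0]]
wrist_force: [-0.5, -0.7, 0.6]
gripper_width: 0.0851
clock: 4.15
position: [0.4858, -0.3014, 0.058]
tcp_rot: [[0.984, 0.002, 0.18], [-0.18, -0.0, 0.984], [0.002, -1.0, -0.0]]
wrist_force: [-0.9, 1.5, 10.0]
gripper_width: 0.0657
clock: 4.95
position: [0.4854, -0.3014, 0.2576]
tcp_rot: [[0.984, 0.002, 0.18], [-0.18, -0.001, 0.984], [0.003, -1.0, -0.0]]
wrist_force: [0.1, -0.7, -1.1]
gripper_width: 0.0654
```

View pics/w2.png

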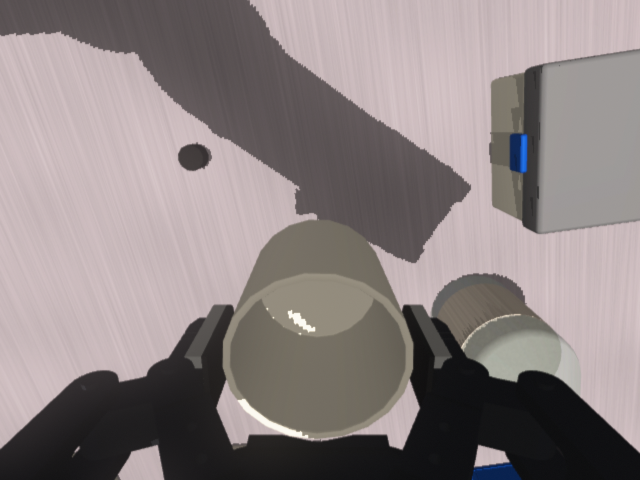

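The wrist view shows the beaker upright between the pads, with its rim centred near (318,355). I carry it above the well and measure both there.

```bash
python3 -m creep '[{"linear":[8,30,0],"yaw":0},{"linear":[15,75,0],"yaw":0},{"linear":[22,120,0],"yaw":0},{"linear":[30,165,0],"yaw":0},{"linear":[37,210,0],"yaw":0},{"linear":[44,255,0],"yaw":0},{"linear":[50,300,0],"yaw":0},{"linear":[55,345,0],"yaw":0}]'
python3 -m creep '[{"linear":[5,40,0],"yaw":0},{"linear":[8,70,0],"yaw":0},{"linear":[8,84,0],"yaw":0},{"linear":[8,86,0],"yaw":0},{"linear":[8,86,0],"yaw":0},{"linear":[8,86,0],"yaw":0}]'
python3 look.py w3.png .5485 .1295 .24 .30
python3 - <<'E'
from h import *
f,d,K,W=cap("wrist");P=cloud(d,K,W);h=cv2.cvtColor(f,cv2.COLOR_RGB2HSV)
y=(h[...,0]>18)&(h[...,0]<35)&(h[...,1]>120)&(P[...,2]>.035)&(P[...,2]<.046)&(np.hypot(P[...,0]-.5485,P[...,1]-.1295)<.06)
p=P[y];A=np.c_[2*p[:,:2],np.ones(len(p))];x=np.linalg.lstsq(A,(p[:,:2]**2).sum(1),rcond=None)[0];print(x[:2],np.sqrt(x[2]+x[0]**2+x[1]**2),len(p))
E
```

```text
clock: 5.8
position: [0.5394, 0.0457, 0.2546]
tcp_rot: [[0.984, -0.003, 0.18], [-0.18, -0.001, 0.984], [-0.002, -1.0, -0.001]]
wrist_force: [0.9, -1.3, -0.6]
gripper_width: 0.0657
clock: 6.4
position: [0.5481, 0.1275, 0.2562]
tcp_rot: [[0.983, -0.0, 0.183], [-0.183, -0.001, 0.983], [-0.0, -1.0, -0.001]]
wrist_force: [0.6, -0.1, -1.7]
gripper_width: 0.0656
centre [0.5483 0.1317] r 0.0372 31550 top z [0.2443 0.268  0.2992]
tcp [0.5481 0.1275 0.2562] jaw deg -10.5 delta mm [0.3 4.2] w 0.06564782799096373 t 6.4 F [ 0.6 -0.1 -1.7]
[0.54680632 0.130827  ] 0.040479175207450126 936
```

View pics/w3.png

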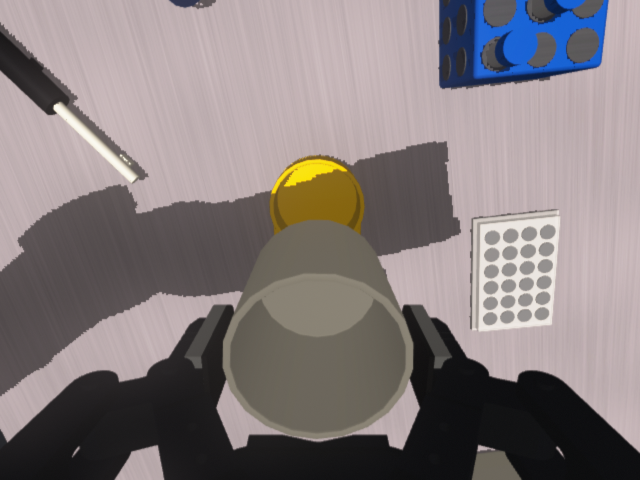

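The view shows the well ring at about (317,197) and the beaker still held upright. Ray casts put the well at about (0.548, 0.130), so I go +2 mm in y and lower.

```bash
python3 -m creep '[{"linear":[0,2,-30],"yaw":0},{"linear":[0,2,-70],"yaw":0},{"linear":[0,2,-105],"yaw":0},{"linear":[0,2,-130],"yaw":0},{"linear":[0,2,-150],"yaw":0},{"linear":[0,2,-165],"yaw":0},{"linear":[0,2,-175],"yaw":0},{"linear":[0,2,-180],"yaw":0}]'
python3 -m creep '[{"linear":[0,0,-5],"yaw":0},{"linear":[0,0,-9],"yaw":0},{"linear":[0,0,-11],"yaw":0},{"linear":[0,0,-11],"yaw":0}]'
python3 -c "
from h import *
s=env.read_state();print(s['position'],s['wrist_force'])"
```

```text
clock: 7.3
position: [0.5481, 0.131, 0.0757]
tcp_rot: [[0.983, -0.001, 0.181], [-0.181, -0.0, 0.983], [-0.0, -1.0, -0.0]]
wrist_force: [0.3, -0.4, -0.7]
gripper_width: 0.0655
clock: 7.7
position: [0.5482, 0.1318, 0.0653]
tcp_rot: [[0.984, 0.0, 0.18], [-0.18, 0.0, 0.984], [0.0, -1.0, 0.0]]
wrist_force: [0.5, -0.4, -0.6]
gripper_width: 0.0656
[0.54817843 0.13178612 0.06534836] [ 0.54766864 -0.43796672 -0.61338213]
```

```bash
python3 -m creep '[{"linear":[0,0,0],"yaw":0},{"linear":[0,0,0],"yaw":0},{"linear":[0,0,0],"yaw":0},{"linear":[0,0,0],"yaw":0},{"linear":[0,0,0],"yaw":0},{"linear":[0,0,0],"yaw":0}]' 1
python3 -m creep '[{"linear":[0,0,5],"yaw":0},{"linear":[0,0,20],"yaw":0},{"linear":[0,0,50],"yaw":0},{"linear":[0,0,95],"yaw":0},{"linear":[0,0,140],"yaw":0},{"linear":[0,0,175],"yaw":0},{"linear":[0,0,185],"yaw":0},{"linear":[0,0,185],"yaw":0}]'
python3 look.py w4.png .5482 .131 .072 .082
python3 -m creep '[{"linear":[-14,35,0],"yaw":0},{"linear":[-28,70,0],"yaw":0},{"linear":[-44,110,0],"yaw":0},{"linear":[-60,150,0],"yaw":0},{"linear":[-72,180,0],"yaw":0},{"linear":[-76,196,0],"yaw":0},{"linear":[-77,201,0],"yaw":0},{"linear":[-77,201,0],"yaw":0}]'
python3 look.py w5.png .471 .333 .089 .1
```

```text
clock: 8.3
position: [0.5481, 0.1317, 0.0653]
tcp_rot: [[0.984, 0.0, 0.18], [-0.18, 0.0, 0.984], [0.0, -1.0, 0.0]]
wrist_force: [-0.8, -0.2, -0.8]
gripper_width: 0.0855
clock: 9.1
position: [0.5487, 0.1319, 0.252]
tcp_rot: [[0.984, 0.003, 0.18], [-0.18, 0.001, 0.984], [0.003, -1.0, 0.002]]
wrist_force: [-0.3, -0.2, -0.9]
gripper_width: 0.0853
centre [0.547  0.1313] r 0.0311 1050 top z [0.073  0.0762 0.0775]
tcp [0.5487 0.1319 0.252 ] jaw deg -10.4 delta mm [-1.7 -0.6] w 0.08531632567542105 t 9.1 F [-0.3 -0.2 -0.9]
clock: 9.95
position: [0.4713, 0.332, 0.2494]
tcp_rot: [[0.984, -0.001, 0.181], [-0.181, -0.002, 0.984], [-0.0, -1.0, -0.002]]
wrist_force: [0.7, -1.0, 0.6]
gripper_width: 0.0854
centre [0.469 0.335] r 0.0172 723 top z [0.0901 0.0952 0.0964]
tcp [0.4713 0.332  0.2494] jaw deg -10.4 delta mm [-2.3  3. ] w 0.08542446056355264 t 9.95 F [ 0.7 -1.   0.6]
```

View pics/w4.png

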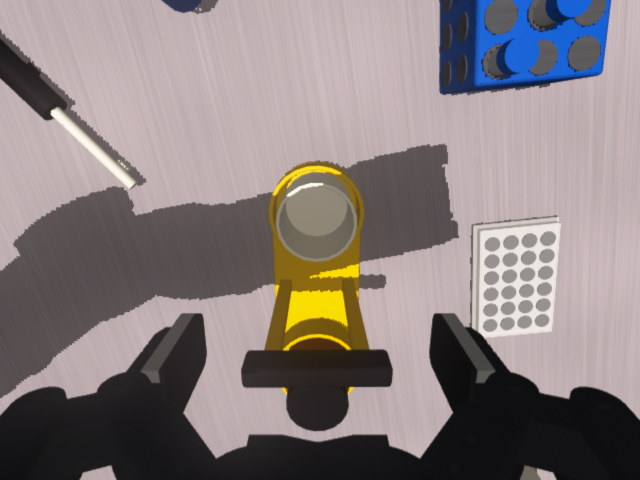

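The beaker stands in the well: rim around (316,218), top at 76 mm, centre about 1 mm off the well's. Next, the cup.

```bash
python3 -m creep '[{"linear":[-1,2,-40],"yaw":0},{"linear":[-1,2,-80],"yaw":0},{"linear":[-1,2,-115],"yaw":0},{"linear":[-1,2,-140],"yaw":0},{"linear":[-1,2,-155],"yaw":0},{"linear":[-1,2,-162],"yaw":0},{"linear":[-1,2,-162],"yaw":0},{"linear":[-1,2,-162],"yaw":0}]' 1 30
python3 -m creep '[{"linear":[0,0,0],"yaw":0},{"linear":[0,0,0],"yaw":0},{"linear":[0,0,0],"yaw":0},{"linear":[0,0,0],"yaw":0},{"linear":[0,0,0],"yaw":0},{"linear":[0,0,0],"yaw":0},{"linear":[0,0,0],"yaw":0},{"linear":[0,0,0],"yaw":0}]' -1 30
python3 -m creep '[{"linear":[0,0,0],"yaw":0},{"linear":[0,0,0],"yaw":0},{"linear":[0,0,15],"yaw":0},{"linear":[0,0,50],"yaw":0},{"linear":[0,0,95],"yaw":0},{"linear":[0,0,140],"yaw":0},{"linear":[0,0,165],"yaw":0},{"linear":[0,0,170],"yaw":0}]'
python3 -m creep '[{"linear":[14,-35,0],"yaw":0},{"linear":[28,-70,0],"yaw":0},{"linear":[44,-110,0],"yaw":0},{"linear":[60,-150,0],"yaw":0},{"linear":[72,-180,0],"yaw":0},{"linear":[76,-198,0],"yaw":0},{"linear":[77,-203,0],"yaw":0},{"linear":[77,-203,0],"yaw":0}]'
python3 - <<'E'
from h import *
f,d,K,W=cap("wrist");save("w6.png",f);P=cloud(d,K,W);s=env.read_state();print(np.round(s["position"],4),s["gripper_width"])
h=cv2.cvtColor(f,cv2.COLOR_RGB2HSV);b=(h[...,0]>100)&(h[...,0]<125)&(h[...,1]>120)
for m in(b&(P[...,2]>.15)&(P[...,2]<.30)&(np.hypot(P[...,0]-.5475,P[...,1]-.131)<.05),(P[...,2]>.072)&(P[...,2]<.08)&(np.hypot(P[...,0]-.5475,P[...,1]-.131)<.05)):
    p=P[m]
    for q in(p,p[p[:,2]>p[:,2].max()-.006]):
        A=np.c_[2*q[:,:2],np.ones(len(q))];x=np.linalg.lstsq(A,(q[:,:2]**2).sum(1),rcond=None)[0];print(x[:2],np.sqrt(x[2]+x[0]**2+x[1]**2),len(q),q[:,2].min(),q[:,2].max())
E
```

```text
clock: 10.8
position: [0.471, 0.3341, 0.0891]
tcp_rot: [[0.983, 0.001, 0.182], [-0.182, 0.0, 0.983], [0.001, -1.0, 0.001]]
wrist_force: [0.1, -0.3, 0.0]
gripper_width: 0.0853
clock: 11.6
position: [0.4703, 0.335, 0.089]
tcp_rot: [[0.984, 0.001, 0.18], [-0.18, 0.001, 0.984], [0.0, -1.0, 0.001]]
wrist_force: [-0.5, -0.1, 6.0]
gripper_width: 0.0375
clock: 12.4
position: [0.4713, 0.3353, 0.2618]
tcp_rot: [[0.984, 0.004, 0.18], [-0.18, 0.004, 0.984], [0.003, -1.0, 0.004]]
wrist_force: [-0.0, 0.5, -1.1]
gripper_width: 0.0377
clock: 13.2
position: [0.5468, 0.1315, 0.2577]
tcp_rot: [[0.983, -0.001, 0.181], [-0.181, -0.0, 0.983], [-0.001, -1.0, -0.0]]
wrist_force: [-0.1, 0.7, -0.4]
gripper_width: 0.0374
[0.5466 0.1327 0.2577] 0.03772257567567396
[0.54602081 0.1323311 ] 0.0172302166024 12748 0.1731870657992178 0.2659910204305343
[0.54601124 0.13169581] 0.017180609669675946 3183 0.2599919989505617 0.2659910204305343
[0.54713574 0.13130242] 0.031094301021048782 717 0.07203677393408303 0.07855001100778225
[0.54712828 0.13125099] 0.031118559953033646 701 0.07260501740132413 0.07855001100778225
```

View pics/w6.png

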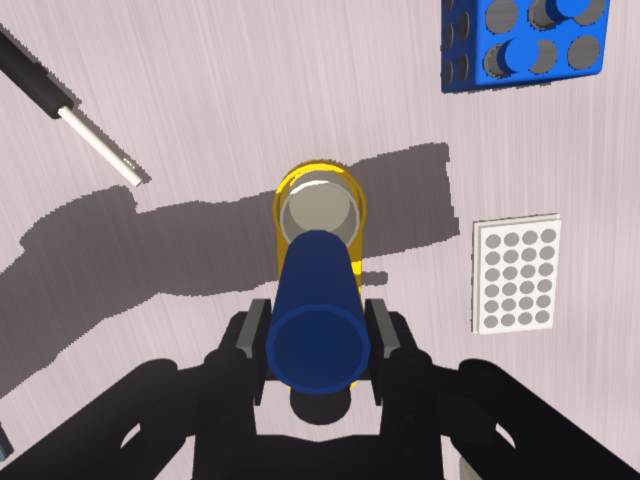

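The cup is upright in the grip (rim at about (318,348)) and lies within 1.5 mm of the beaker's axis (beaker rim at about (319,210)). Lowering now.

```bash
python3 -m creep '[{"linear":[1,-1,-30],"yaw":0},{"linear":[1,-1,-65],"yaw":0},{"linear":[1,-1,-95],"yaw":0},{"linear":[1,-1,-120],"yaw":0},{"linear":[1,-1,-138],"yaw":0},{"linear":[1,-1,-149],"yaw":0},{"linear":[1,-1,-155],"yaw":0},{"linear":[1,-1,-157],"yaw":0}]'
python3 -m creep '[{"linear":[0,0,0],"yaw":0},{"linear":[0,0,0],"yaw":0},{"linear":[0,0,0],"yaw":0}]'
```

```text
clock: 14.05
position: [0.548, 0.1315, 0.1011]
tcp_rot: [[0.984, -0.0, 0.179], [-0.179, 0.0, 0.984], [-0.0, -1.0, 0.0]]
wrist_force: [0.3, 0.3, -0.3]
gripper_width: 0.0376
clock: 14.35
position: [0.5485, 0.1308, 0.102]
tcp_rot: [[0.984, 0.001, 0.18], [-0.18, 0.0, 0.984], [0.001, -1.0, 0.001]]
wrist_force: [-0.0, -0.7, -0.4]
gripper_width: 0.0375
```

```bash
python3 -m creep '[{"linear":[0,0,-2],"yaw":0},{"linear":[0,0,-2],"yaw":0}]'
python3 -m creep '[{"linear":[0,0,0],"yaw":0},{"linear":[0,0,0],"yaw":0},{"linear":[0,0,0],"yaw":0},{"linear":[0,0,0],"yaw":0},{"linear":[0,0,0],"yaw":0},{"linear":[0,0,0],"yaw":0},{"linear":[0,0,0],"yaw":0},{"linear":[0,0,0],"yaw":0}]' 1
python3 -m creep '[{"linear":[0,0,5],"yaw":0},{"linear":[0,0,25],"yaw":0},{"linear":[0,0,65],"yaw":0},{"linear":[0,0,110],"yaw":0},{"linear":[0,0,155],"yaw":0},{"linear":[0,0,175],"yaw":0},{"linear":[0,0,180],"yaw":0},{"linear":[0,0,180],"yaw":0}]'
python3 -m creep '[{"linear":[0,-10,0],"yaw":8},{"linear":[0,-20,0],"yaw":16},{"linear":[-2,-30,0],"yaw":24},{"linear":[-4,-40,0],"yaw":32},{"linear":[-6,-50,0],"yaw":40},{"linear":[-8,-60,0],"yaw":48},{"linear":[-10,-70,0],"yaw":56},{"linear":[-12,-80,0],"yaw":64}]'
python3 -m creep '[{"linear":[-1,-2,0],"yaw":8},{"linear":[-2,-2,0],"yaw":16},{"linear":[-2,-2,0],"yaw":24},{"linear":[-2,-2,0],"yaw":26},{"linear":[-2,-2,0],"yaw":26},{"linear":[-2,-2,0],"yaw":26}]'
python3 - <<'E'
from h import *
s=env.read_state();r=s["tcp_rot"];print(np.round(s["position"],4),np.degrees(np.arctan2(r[1][0],r[0][0])))
for n in("wrist","top"):
    f,d,K,W=cap(n);P=cloud(d,K,W);save("v7%s.png"%n,f);h=cv2.cvtColor(f,cv2.COLOR_RGB2HSV)
    b=(h[...,0]>100)&(h[...,0]<125)&(h[...,1]>120)
    R=lambda c,rad:np.hypot(P[...,0]-c[0],P[...,1]-c[1])<rad
    for nm,m in(("bar",R((.5345,.049),.08)&(P[...,2]>.155)&(P[...,2]<.17)),("cup",b&R((.5475,.131),.05)&(P[...,2]>.095)&(P[...,2]<.12)),("cupz",b&R((.5475,.131),.05)),("bk",R((.5475,.131),.05)&(P[...,2]>.072)&(P[...,2]<.08)&~b)):
        q=P[m]
        if len(q)<10: print(n,nm,len(q));continue
        A=np.c_[2*q[:,:2],np.ones(len(q))];x=np.linalg.lstsq(A,(q[:,:2]**2).sum(1),rcond=None)[0];print(n,nm,x[:2].round(4),np.sqrt(abs(x[2]+x[0]**2+x[1]**2)).round(4),len(q),np.percentile(q[:,2],[2,98]))
        if nm=="bar":print(cv2.minAreaRect(q[:,:2].astype(np.float32)*1000))
E
```

```text
clock: 14.55
position: [0.5481, 0.1307, 0.0993]
tcp_rot: [[0.984, 0.0, 0.18], [-0.18, 0.0, 0.984], [0.0, -1.0, 0.0]]
wrist_force: [0.1, 0.4, -0.3]
gripper_width: 0.0378
clock: 15.35
position: [0.5481, 0.1307, 0.0993]
tcp_rot: [[0.984, -0.0, 0.18], [-0.18, -0.0, 0.984], [-0.0, -1.0, -0.0]]
wrist_force: [0.5, -0.2, -0.5]
gripper_width: 0.0853
clock: 16.15
position: [0.5482, 0.1308, 0.2799]
tcp_rot: [[0.984, 0.001, 0.18], [-0.18, 0.001, 0.984], [0.001, -1.0, 0.001]]
wrist_force: [-0.4, 0.1, -0.2]
gripper_width: 0.0854
clock: 16.95
position: [0.5352, 0.0503, 0.2775]
tcp_rot: [[0.588, -0.003, -0.809], [0.809, -0.0, 0.588], [-0.002, -1.0, 0.002]]
wrist_force: [0.8, -0.1, -0.4]
gripper_width: 0.0852
clock: 17.55
position: [0.5336, 0.0487, 0.2782]
tcp_rot: [[0.182, -0.002, -0.983], [0.983, -0.0, 0.182], [-0.001, -1.0, 0.002]]
wrist_force: [0.1, -0.4, -0.3]
gripper_width: 0.0853
[0.5336 0.0487 0.2782] 79.52307099094602
wrist bar [0.5297 0.0482] 0.0288 3515 [0.15953195 0.16368888]
((531.3975219726562, 49.41053771972656), (16.012102127075195, 98.75990295410156), 79.92759704589844)
wrist cup [0.5456 0.1295] 0.0171 775 [0.09584857 0.10666774]
wrist cupz [0.5451 0.1281] 0.0177 2142 [0.01869847 0.32213319]
wrist bk [0.5466 0.1308] 0.0306 950 [0.07246056 0.07816997]
top bar 3
top cup 0
top cupz 6
top bk 0
```

View pics/v7wrist.png

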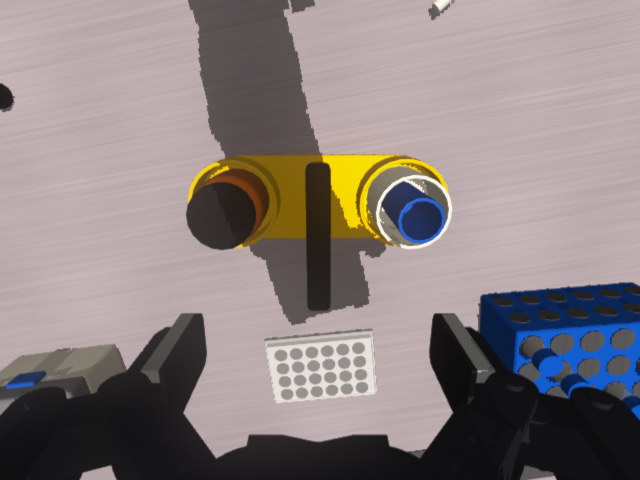

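Everything sits as planned: cup rim (422,221) inside the beaker rim (414,211), jar (221,215) in its well, bar (318,236) aligned with the jaws. Lowering onto the handle.

```bash
python3 -m creep '[{"linear":[0,0,-30],"yaw":0},{"linear":[0,0,-60],"yaw":0},{"linear":[0,0,-85],"yaw":0},{"linear":[0,0,-105],"yaw":0},{"linear":[0,0,-120],"yaw":0},{"linear":[0,0,-129],"yaw":0},{"linear":[0,0,-129],"yaw":0},{"linear":[0,0,-129],"yaw":0}]' 1 80
python3 -m creep '[{"linear":[0,0,0],"yaw":0},{"linear":[0,0,0],"yaw":0},{"linear":[0,0,0],"yaw":0},{"linear":[0,0,0],"yaw":0},{"linear":[0,0,0],"yaw":0},{"linear":[0,0,0],"yaw":0},{"linear":[0,0,0],"yaw":0},{"linear":[0,0,0],"yaw":0}]' -1 80
python3 -m creep '[{"linear":[0,0,0],"yaw":0},{"linear":[0,0,0],"yaw":0},{"linear":[0,0,0],"yaw":0},{"linear":[0,0,0],"yaw":0},{"linear":[0,0,0],"yaw":0},{"linear":[0,0,0],"yaw":0}]'
```

```text
clock: 18.45
position: [0.5344, 0.0488, 0.1507]
tcp_rot: [[0.181, 0.0, -0.984], [0.984, -0.0, 0.181], [0.0, -1.0, -0.0]]
wrist_force: [-0.2, -0.1, 0.3]
gripper_width: 0.0854
clock: 19.25
position: [0.5343, 0.0488, 0.1507]
tcp_rot: [[0.18, 0.001, -0.984], [0.984, 0.0, 0.18], [0.0, -1.0, -0.001]]
wrist_force: [-0.5, 0.6, 5.0]
gripper_width: 0.0151
clock: 19.85
position: [0.5343, 0.0488, 0.1507]
tcp_rot: [[0.18, 0.001, -0.984], [0.984, 0.0, 0.18], [0.0, -1.0, -0.001]]
wrist_force: [-1.3, 0.3, 5.7]
gripper_width: 0.0146
```

```bash
python3 -m creep '[{"linear":[0,0,1],"yaw":0},{"linear":[0,0,3],"yaw":0},{"linear":[0,0,6],"yaw":0},{"linear":[0,0,10],"yaw":0},{"linear":[0,0,15],"yaw":0},{"linear":[0,0,20],"yaw":0},{"linear":[0,0,25],"yaw":0},{"linear":[0,0,30],"yaw":0}]'
python3 -m creep '[{"linear":[0,0,6],"yaw":0},{"linear":[0,0,13],"yaw":0},{"linear":[0,0,21],"yaw":0},{"linear":[0,0,29],"yaw":0},{"linear":[0,0,37],"yaw":0},{"linear":[0,0,45],"yaw":0},{"linear":[0,0,52],"yaw":0},{"linear":[0,0,58],"yaw":0}]'
python3 -m creep '[{"linear":[0,0,5],"yaw":0},{"linear":[0,0,8],"yaw":0},{"linear":[0,0,10],"yaw":0},{"linear":[0,0,11],"yaw":0},{"linear":[0,0,11],"yaw":0},{"linear":[0,0,11],"yaw":0},{"linear":[0,0,11],"yaw":0},{"linear":[0,0,11],"yaw":0}]'
python3 - <<'E'
from h import *
s=env.read_state();print(np.round(s["position"],4),s["gripper_width"],s["wrist_force"],s["wrist_torque"])
f,d,K,W=cap("scene");P=cloud(d,K,W);g,d2,K2,W2=cap("wrist");save("v8.png",np.vstack([f[150:430],g[:300]]))
for n,(f,P) in dict(scene=(f,P),wrist=(g,cloud(d2,K2,W2))).items():
    h=cv2.cvtColor(f,cv2.COLOR_RGB2HSV);yel=(h[...,0]>18)&(h[...,0]<35)&(h[...,1]>120);b=(h[...,0]>100)&(h[...,0]<125)&(h[...,1]>120)
    R=lambda c:np.hypot(P[...,0]-c[0],P[...,1]-c[1])<.06
    for nm,m in(("rimE",yel&R((.5485,.13))&(P[...,2]>.05)),("rimJ",yel&R((.52,-.033))&(P[...,2]>.05)),("cup",b&R((.5485,.13))&(P[...,2]>.1)),("bk",R((.5485,.13))&(P[...,2]>.145)&(P[...,2]<.182)&(h[...,1]<60)),("jar",R((.52,-.033))&(P[...,2]>.165)&(P[...,2]<.21)&(h[...,2]<90))):
        q=P[m];print(n,nm,len(q),np.percentile(q[:,2],[5,50,95,98]).round(4) if len(q) else "")
E
```

```text
clock: 20.65
position: [0.5342, 0.0487, 0.1808]
tcp_rot: [[0.18, 0.0, -0.984], [0.984, -0.0, 0.18], [0.0, -1.0, -0.0]]
wrist_force: [-1.4, -0.4, -5.7]
gripper_width: 0.0149
clock: 21.45
position: [0.5342, 0.0487, 0.239]
tcp_rot: [[0.18, 0.0, -0.984], [0.984, 0.0, 0.18], [0.0, -1.0, -0.0]]
wrist_force: [0.2, -0.5, -5.7]
gripper_width: 0.0146
clock: 22.25
position: [0.5341, 0.0487, 0.2492]
tcp_rot: [[0.18, -0.0, -0.984], [0.984, -0.0, 0.18], [-0.0, -1.0, 0.0]]
wrist_force: [-0.9, 0.2, -6.6]
gripper_width: 0.0149
[0.5341 0.0487 0.2492] 0.01489767939834091 [-0.89164192  0.16788175 -6.64286963] [ 0.04932887 -0.0534433   0.00010933]
scene rimE 857 [0.0999 0.119  0.1378 0.139 ]
scene rimJ 667 [0.1011 0.1168 0.1381 0.1401]
scene cup 413 [0.1671 0.1884 0.2019 0.2028]
scene bk 506 [0.1463 0.1617 0.1739 0.175 ]
scene jar 287 [0.1737 0.1869 0.1901 0.1909]
wrist rimE 6818 [0.1041 0.106  0.1393 0.1397]
wrist rimJ 7176 [0.1041 0.1064 0.1394 0.1398]
wrist cup 7224 [0.155  0.188  0.2042 0.2047]
wrist bk 4235 [0.1475 0.1677 0.1755 0.1758]
wrist jar 9291 [0.1824 0.1899 0.191  0.1913]
```

View pics/v8.png

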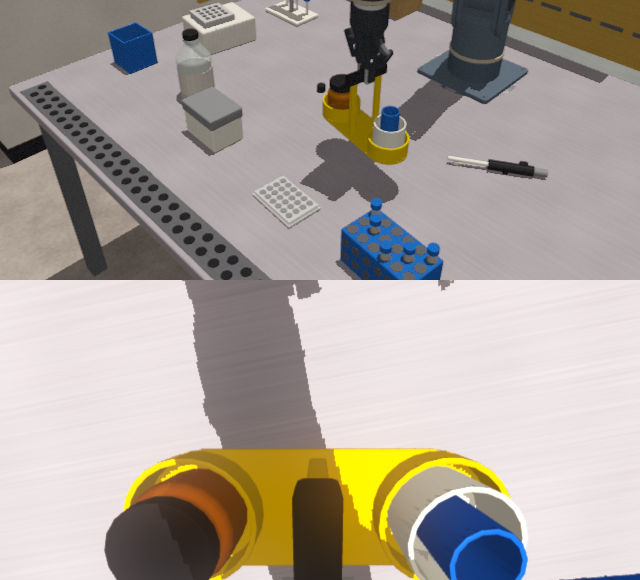

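The carrier hangs level, about 99 mm up. Both rims are at 139–140 mm, and the beaker, cup and jar are seated.

```bash
python3 -c "
from bench import env
env.finish_job();s=env.read_state();print(s['clock'],s['position'],s['gripper_width'])"
```

```text
the job is handed in; nothing more can be done
the job is handed in; nothing more can be done
```

The job is handed in at about 22 s on the robot's clock, well inside the 72 s limit. The beaker stands in the empty well with the cup inside it. The gripper holds the carrier level by its handle, with the underside about 99 mm above the deck.

- **Placing:** before the lift, the beaker stood about 1 mm from the well's centre with its top at 76 mm. The cup stood about 1.5 mm from the beaker's centre with its top at about 105.5 mm.
- **Hold:** both well rims read 139–140 mm, so the carrier is level. The extra load at the wrist is about 6 N, close to the loaded carrier's weight. The grip is set to 80 N and the last opening was 14.9 mm, slightly under the bar's 16 mm.
- **Jar and bystanders:** the jar's lid at 191 mm shows it seated in its well. In the final pictures the bystanders looked undisturbed, but I did not measure their positions again.
- **Checks that failed or disagreed:** the top camera gave no points on the handle, cup or beaker in the check before the grip, so that check rested on the wrist camera. The wrist and fixed cameras differed by 2–3 mm, which is within what the fit needed. The state could not be read after handing in, and no verdict was reported.

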